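# Lift the mint pacifier off the steriliser with tongs

### The job

Press the orange spring paddle on the steriliser all the way down to its stop to end the cycle, then take the steel tongs from their dark grey rest, close their tips on the mint-green pacifier and lift it off its stand without the robot itself ever touching it. Finish while still holding: the mint pacifier gripped between both tong tips, held still about 8 cm above where it stood and touching nothing but the tongs. Leave the blue pacifier and everything else on the dresser where it is.

Things in the scene. Friction and masses are not known exactly. Their poses are not given: they have to be found in the camera images.
- steriliser: white steriliser fixed to the dresser, 150 (x) x 280 (y) x 60 mm high; origin under its centre, front faces -x. On its flat top two round stands, 28 mm wide and 10 mm high, at (-40, 0) and (-40, 100) mm in its frame carry one the mint, the other the blue pacifier. The orange paddle is on top at the front at y = -95 mm; a grey lamp bar 30 mm high stands along the rear of the top from x = +40 mm
- paddle (a joint): orange paddle, 65 x 60 x 6 mm, hinged along its far (+x) edge on the steriliser's top and sprung upwards; 0 = released (sloping up towards the front by 0.25 rad), 0.25 rad = level, at its stop. It springs back when let go
- paddle_tip (a point): point on the paddle's upper face, midway across its width, 50 mm from the hinge and 15 mm from its front edge. It sinks about 12 mm to the stop; a push straight down here takes about 2.5 N at first and 5.5 N at the stop
- mint_center (a point): mint-green pacifier, standing free, teat up, 55 mm tall, 25 g; the point is on its axis, half-way up (27.5 mm above its underside). From below: a white round handle knob 22 mm wide and 22 mm high, a mint shield disc 42 mm wide and 5 mm thick, a teat 19 mm wide. The middle of the knob is 16.5 mm below the point
- blue_center (a point): blue pacifier of the same shape and size on the other stand, same point: leave it
- rest: dark grey tongs rest fixed to the dresser, base plate 120 (x) x 70 (y) x 4 mm, origin under its centre, with two cross bars 10 mm thick at x = -50 and +50 mm, tops 20 mm above the dresser. The tongs lie across the bars: between the bars there is room beside and below the tongs for fingertips, down to 4 mm above the dresser
- tongs: stainless steel spring tongs, about 80 g, 165 mm long, lying on their side: two arms that open and close horizontally. Origin at the bow (closed end), at the underside, midway between the arms; x points along the middle line to the tips, z up. Arms are strips 16 mm high (z 0 to 16 mm), 3 mm thick, sprung open: 46 mm over the outsides at x = 75 mm, 45 mm clear between the tip ends
- tongs_grip (a point): best place to grip the tongs: middle line, x = 75 mm, half-way up the arms (8 mm above their underside), outsides 23 mm to either side. Squeezing here takes 4 N at first, 7 N when the tips reach a 22 mm knob, plus the grip on it; they spring open when let go. Tips close 1.9 mm per mm squeezed: 42 mm over the outsides here leaves about 36 mm between the tips, about 30 mm closes them on the knob
- tongs_tip (a point): middle of the tongs' tips: on the middle line, x = 142 mm, half-way up: 67 mm ahead of tongs_grip. Each tip is a shallow V, hollow side inwards, from x = 126 to 158 mm. The pacifier's knob belongs here
- tongs_left: left (+y) arm of the tongs, hinged about the vertical at its origin at the bow, 18 mm left of the middle line
- tongs_right: right (-y) arm of the tongs, hinged about the vertical at its origin at the bow, 18 mm right of the middle line
- tray: shallow grey tray fixed to the dresser, 160 x 250 x 22 mm, origin under its centre; holds case, jar and clip
- case: clear pacifier case, 62 x 72 x 44 mm, in the tray; origin under its centre; leave it
- jar: glass jar with steel cap, 52 mm in diameter, 65 mm tall, in the tray; origin under its centre; leave it
- clip: flat bear-shaped clip, about 70 x 46 x 14 mm, in the tray; origin under the belly; leave it
- baby_bottle: clear baby bottle with mint cap, 56 mm in diameter, 150 mm tall; origin under its centre; leave it
- brush: small flat brush with a wooden handle, lying down; origin at its underside; leave it
- mint: the same mint pacifier: origin at the centre of its underside, z up along its axis
- blue: the same blue pacifier: origin at the centre of its underside

How it is judged:
On the way, in this order (a step that is already met when the one before it is completed fails the run):
1. the paddle is pressed down to its stop (value of joint paddle above 0.225 rad), for 0.1 s.
2. the gripper has lifted the tongs off their rest (height (world z) of tongs_grip above 0.045 m and contact force between tongs and the fingers above 0.5 N and contact force between tongs and rest below 0.05 N), for 0.2 s.
At the end, for the whole second after the job is handed in: Robot still grips the tongs; mint pacifier squeezed by both tong arms (over 0.5 N each), 50 mm or more above where it stood, still (under 30 mm/s), carried by the tongs alone; tongs clear of steriliser, rest and tray; paddle let go; other things within 20 mm of their start (height (world z) of mint_center above 0.1475 m and contact force between mint and tongs_left above 0.5 N and contact force between mint and tongs_right above 0.5 N and contact force between tongs and the fingers above 1 N and contact force between each of mint, tongs and steriliser below 0.05 N and contact force between mint and blue below 0.05 N and contact force between mint and the arm below 0.05 N and contact force between mint and the fingers below 0.05 N and contact force between mint and baby_bottle below 0.05 N and contact force between tongs and rest below 0.05 N and contact force between tongs and tray below 0.05 N and linear speed of mint below 0.03 m/s and value of joint paddle below 0.03 rad and distance of each of blue_center, case, jar, clip, baby_bottle, brush from where it was at the start of the episode below 0.02 m); the arm keeps its last pose, push and grip.
It fails at once if the robot touches the mint pacifier itself (contact force between mint and the fingers above 0.3 N or contact force between mint and the arm above 0.3 N).
It fails at once if the mint pacifier is knocked off its stand (height (world z) of mint_center below 0.085 m).
It fails at once if the blue pacifier or another bystander is disturbed (distance of any of blue_center, case, jar, clip, baby_bottle, brush from where it was at the start of the episode above 0.03 m).
It also fails if it takes over 54 s, if anything falls off the work surface, if the arm or the gripper's body presses on something with over 40 N, if the wrist force passes 120 N, or if a joint passes its speed limit or range.

### The arm

A 6-joint arm with a two-finger parallel gripper is mounted at the origin on the work surface. World frame = base frame: x ahead of the robot, y to its left, z up, the work surface at z = 0. Lengths are in m, angles in rad, forces in N, time in s.
With the tool pointing down it reaches from about 0.275 to 0.825 m from the base axis. Payload 4.9 kg.
Tool frame: the origin (TCP) lies midway between the tips of the shut fingers; the grasp point (between the pads) lies 19 mm behind it (bot.grip_depth is the distance from the TCP to the grasp point, in m); z points along the fingers, y is the line along which they close (so a half turn about z gives the same grasp; the last joint's range is limited). The gripper opens to 85 mm and grips with 20 to 120 N. Pads are 22 mm wide; open, the fingers measure 114 mm over their backs; the gripper's body (76 mm by 85 mm) begins 54 mm behind the grasp point. The pads swing forward as they close: fully open they stand 13 mm farther back than shut.
Start: joints at [1.146, 0.326, -0.193, 1.052, 0, 1.437], TCP at [0.158, 0.527, 0.231] pointing down, gripper open.
Joint ranges: [-2.65, 2.65], [-0.97, 1.79], [-1.3, 1.35], [-1.93, 2.1], [-1.47, 1.37], [-3.14, 3.14]. Speed limits (rad/s): [2.57, 2.57, 3.14, 3.14, 3.14, 3.14].

### API

Orientations are given as a unit quaternion [w, x, y, z].
In Python, from cell import bot gives the robot as it stands. Calls block until the motion is done:
- bot.move_pose(position, orientation): joint-space move of the TCP to a pose.
- bot.move_linear(position, speed=0.15, rotation=None, until_force=None): straight line of the TCP; rotation=None keeps the orientation; speed is the mean speed in m/s. With until_force (N) it stops when the force on the tool has changed by that much, and returns True; else False.
- bot.goto_joints(angles): joint-space move.
- bot.set_gripper(opening, grasp_force=None): opening from 0.0 (shut) to 1.0 (fully open); grasp_force is the grip in N (None keeps the last); returns when the fingers have stopped.
- bot.wait(seconds).
- bot.solve_ik(position, orientation): joint angles nearest the present ones, or None.
- bot.camera(name): name is "scene" or "top" or "wrist"; returns the picture (420x560x3 uint8, red, green, blue); there is no depth.
- bot.calibration(name): a dict with "mtx" (3x3 intrinsics, pixels), "extrinsics" (4x4, takes a point from world to camera coordinates); the wrist camera has in their place "hand_eye" (4x4, takes a point from camera to tool coordinates, whose origin is the TCP and whose axes are the flange's). Camera axes: x right, y down, z forward; pixel columns grow to the right and rows downward; lengths in m; the calibration is good to about 2 mm. The wrist camera is an equidistant fisheye: a pixel r from the principal point sees the ray r / f radians off the axis. A picture is of the moment at which its call begins: read the wrist's pose just before it. calibration takes no time and is no camera call.
A pose or a line that the arm cannot do raises bot.PlanningError and nothing moves.
- bot.close_job(): hands the job in; it is judged then, once.
Trained networks look in the newest picture that a camera, given by its name, has taken for a name from the list of things; names that differ only in an ending like _2 or _b are one class to them, and where a whole thing is asked for, a point or a joint stands for the part that bears it (a point fixed in the world has none). Each returns a list of dicts, best first, with "confidence" (0 to 1); they miss things now and then, are a little off and sometimes report something else, mostly with a low value. They report only what shows in the picture. A call takes as long as a camera call.
- bot.search_frame(camera, thing): "bbox" ([left, top, width, height] in pixels, round what is visible of it).
Readings, each from a call of its own:
- bot.read_clock(): time.
- bot.read_joint_positions(): joint angles.
- bot.read_joint_vel(): joint speeds.
- bot.read_joint_efforts(): joint torques, N m.
- bot.read_position(): TCP position.
- bot.read_tool_rot(): TCP orientation.
- bot.read_ft_force(): force on the tool from outside, world axes, zero at the start.
- bot.read_moment(): the same for the moment, N m.
- bot.read_gripper_width(): opening from 0.0 (shut) to 1.0 (fully open).
- bot.read_finger_force(): force on a finger pad.
Only numpy, scipy, OpenCV 4.12 (cv2) and the standard library are available. Lean on these libraries where they do the work, as an engineer would, in place of code of your own. Each camera call takes 0.05 s, during which the arm holds its last target. There are 200 camera calls.

## Working session

There is one attempt and no reset: what is moved stays moved. The work goes in short steps, each a Python script; the robot and the scene stay as the last script left them, time stands still between calls to the robot, and variables do not carry over. Pictures are saved under pics/ and viewed, at most 10 in all, crops included, and the job is handed in when it is done.

```bash
mkdir -p pics; ls; python3 - <<'E'
from cell import bot
import cv2,numpy as np
ims=[]
for c in ["scene","top","wrist"]:
    im=bot.camera(c); cv2.imwrite(f"pics/{c}0.png",im[:,:,::-1])
    k=bot.calibration(c); print(c,{a:np.round(b,4).tolist() for a,b in k.items()})
    for t in ["steriliser","paddle","mint","blue","rest","tongs","tray","baby_bottle","brush"]:
        r=bot.search_frame(c,t)
        print(c,t,[(np.round(x["bbox"]).tolist(),round(x["confidence"],2)) for x in r[:2]])
print(bot.read_tool_rot(),bot.read_clock(),bot.grip_depth)
E
```

```text
pics
scene {'mtx': [[434.7283, 0.0, 287.9829], [0.0, 434.7283, 208.0703], [0.0, 0.0, 1.0]], 'extrinsics': [[-0.7053, 0.7089, -0.0083, 0.3482], [0.6074, 0.5983, -0.5226, -0.32], [-0.3655, -0.3736, -0.8525, 1.3068], [0.0, 0.0, 0.0, 1.0]]}
scene steriliser [([204.0, 206.0, 131.0, 131.0], 0.82), ([360.0, 329.0, 36.0, 42.0], 0.6)]
scene paddle [([233.0, 204.0, 36.0, 31.0], 0.79)]
scene mint [([271.0, 236.0, 19.0, 19.0], 0.78), ([202.0, 205.0, 133.0, 132.0], 0.64)]
scene blue [([306.0, 266.0, 15.0, 18.0], 0.85), ([272.0, 237.0, 18.0, 17.0], 0.3)]
scene rest [([212.0, 133.0, 44.0, 37.0], 0.71)]
scene tongs [([205.0, 120.0, 53.0, 48.0], 0.66)]
scene tray [([104.0, 136.0, 105.0, 90.0], 0.9), ([219.0, 132.0, 37.0, 38.0], 0.17)]
scene baby_bottle [([359.0, 330.0, 36.0, 40.0], 0.6), ([103.0, 132.0, 105.0, 93.0], 0.54)]
scene brush [([394.0, 286.0, 90.0, 21.0], 0.84), ([304.0, 266.0, 19.0, 18.0], 0.24)]
top {'mtx': [[389.2232, 0.0, 278.6531], [0.0, 389.2232, 204.9641], [0.0, 0.0, 1.0]], 'extrinsics': [[0.0104, -0.9995, 0.0282, 0.0313], [-0.9967, -0.0127, -0.0802, 0.5561], [0.0805, -0.0273, -0.996
[... 377 characters left out ...]
27.0, 97.0, 64.0], 0.61), ([367.0, 203.0, 30.0, 65.0], 0.33)]
top baby_bottle [([110.0, 154.0, 37.0, 28.0], 0.86)]
top brush []
wrist {'mtx': [[325.1923, 0.0, 279.6378], [0.0, 325.1923, 208.6234], [0.0, 0.0, 1.0]], 'hand_eye': [[-0.0005, -0.96, -0.2802, 0.0718], [1.0, -0.0007, 0.0007, -0.0002], [-0.0008, -0.2802, 0.96, -0.1416], [0.0, 0.0, 0.0, 1.0]]}
wrist steriliser []
wrist paddle [([0.0, 380.0, 8.0, 19.0], 0.63)]
wrist mint []
wrist blue []
wrist rest [([8.0, 381.0, 9.0, 6.0], 0.38)]
wrist tongs [([0.0, 379.0, 11.0, 20.0], 0.45)]
wrist tray []
wrist baby_bottle []
wrist brush [([274.0, 331.0, 45.0, 25.0], 0.76)]
[-1.69994972e-06  1.44900448e-01  9.89446239e-01  1.46884537e-05] 1.5 0.0187
```

```bash
cat > h.py <<'E'
from cell import bot
import cv2,numpy as np
from scipy.spatial.transform import Rotation as R
from scipy.optimize import least_squares
def down(yaw):  # tool z down, tool x along world yaw
    x=np.array([np.cos(yaw),np.sin(yaw),0]); z=np.array([0,0,-1.]); y=np.cross(z,x)
    q=R.from_matrix(np.c_[x,y,z]).as_quat(); return [q[3],q[0],q[1],q[2]]
def ray(cam,px,pose=None):
    """origin, unit direction in world"""
    k=bot.calibration(cam); K=np.array(k["mtx"])
    u=(px[0]-K[0,2])/K[0,0]; v=(px[1]-K[1,2])/K[1,1]
    if cam=="wrist":
        th=np.hypot(u,v); d=np.array([u/th*np.sin(th),v/th*np.sin(th),np.cos(th)]) if th>0 else np.array([0,0,1.])
        p,q=pose; T=np.eye(4); T[:3,:3]=R.from_quat([q[1],q[2],q[3],q[0]]).as_matrix(); T[:3,3]=p
        M=T@np.array(k["hand_eye"])
    else:
        d=np.array([u,v,1]); M=np.linalg.inv(np.array(k["extrinsics"]))
    d=M[:3,:3]@d; return M[:3,3],d/np.linalg.norm(d)
def onz(r,z): o,d=r; return o+d*(z-o[2])/d[2]
def tri(rs):
    A=sum(np.eye(3)-np.outer(d,d) for o,d in rs); b=sum((np.eye(3)-np.outer(d,d))@o for o,d in rs)
    p=np.linalg.solve(A,b); return p,[round(float(np.linalg.norm(np.cross(p-o,d)))*1000,1) for o,d in rs]
def pose(): return bot.read_position(),bot.read_tool_rot()
E
python3 - <<'E'
from h import *
s=cv2.imread("pics/scene0.png");t=cv2.imread("pics/top0.png")
a=cv2.resize(s[100:380,90:500],None,fx=1.4,fy=1.4,interpolation=cv2.INTER_CUBIC)
cv2.imwrite("pics/t_crop.png",cv2.resize(t[100:300,90:470],None,fx=2,fy=2,interpolation=cv2.INTER_CUBIC))
cv2.imwrite("pics/s_crop.png",cv2.resize(s[100:380,90:500],None,fx=1.9,fy=1.9,interpolation=cv2.INTER_CUBIC))
c=lambda b:(b[0]+b[2]/2,b[1]+b[3]/2)
for n,S,T in [("mint",[271,236,19,19],[242,165,20,16]),("blue",[306,266,15,18],[199,162,17,15]),("paddle",[233,204,36,31],[277,161,23,24]),("tongs",[205,120,53,48],[365,206,31,62]),("rest",[212,133,44,37],[361,213,36,48])]:
    p,e=tri([ray("scene",c(S)),ray("top",c(T))]);print(n,p.round(4),e)
E
```

```text
mint [0.6271 0.107  0.0798] [2.2, 2.2]
blue [0.6318 0.2123 0.0958] [1.5, 1.5]
paddle [0.6288 0.0162 0.087 ] [0.3, 0.3]
tongs [ 0.4785 -0.2301  0.0183] [3.7, 3.7]
rest [ 0.4761 -0.2341 -0.0191] [0.1, 0.1]
```

View pics/t_crop.png

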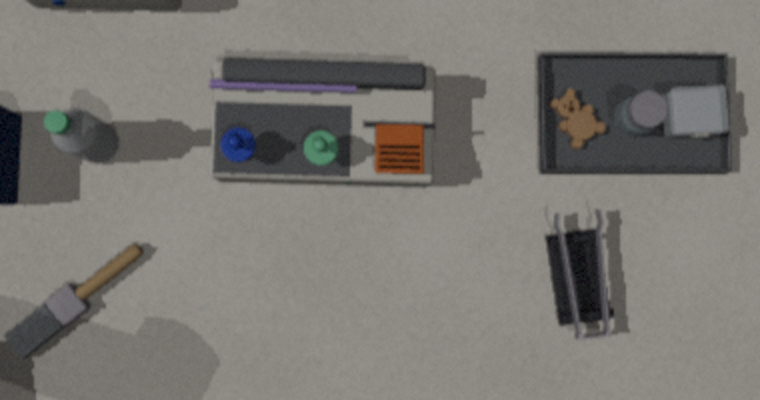

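View pics/s_crop.png

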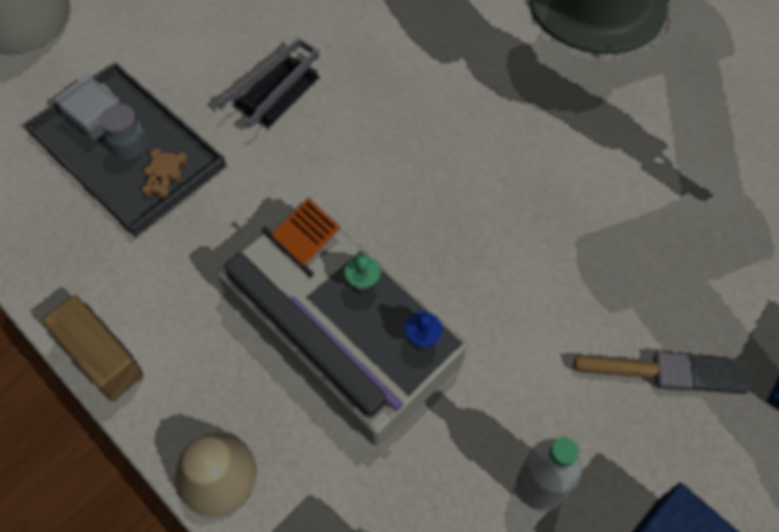

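The top view shows the steriliser with its front towards the robot. The orange paddle is at about crop (400,148), mint at (320,148) and blue at (237,145). The tongs are at (580,275), with the bow near the robot and the tips pointing +x and slightly +y. Next I'll look closer with the wrist camera, first over the steriliser, then later over the rest.

```bash
python3 - <<'E'
from h import *
c=lambda b:(b[0]+b[2]/2,b[1]+b[3]/2)
bot.set_gripper(0.0)
obs={}
for i,(x,y) in enumerate([(0.54,0.06),(0.60,0.02)]):
    bot.move_pose([x,y,0.24],down(np.pi)); bot.wait(0.3)
    P=pose(); im=bot.camera("wrist"); cv2.imwrite(f"pics/w{i}.png",im[:,:,::-1])
    for t in ["mint","blue","paddle"]:
        r=bot.search_frame("wrist",t)
        if r: print(i,t,np.round(r[0]["bbox"]),round(r[0]["confidence"],2)); obs.setdefault(t,[]).append(ray("wrist",c(r[0]["bbox"]),P))
    print(P[0].round(4) if hasattr(P[0],'round') else P[0])
for t,r in obs.items():
    if len(r)>1: p,e=tri(r); print(t,np.round(p,4),e)
    print([onz(q,0.0975 if t!="paddle" else 0.075).round(4) for q in r])
print(bot.read_clock())
E
```

```text
0 mint [ 33.  74.  51. 130.] 0.73
0 blue [403. 260.  37.  36.] 0.88
0 paddle [204. 247.  59.  51.] 0.68
[0.5399 0.0605 0.24  ]
1 blue [445. 206.  32.  37.] 0.83
1 paddle [238. 191.  65.  60.] 0.6
[0.5994 0.0206 0.2403]
[array([ 0.4769, -0.1659,  0.0975])]
blue [0.6307 0.2138 0.0912] [0.6, 0.6]
[array([0.6277, 0.2111, 0.0975]), array([0.6281, 0.209 , 0.0975])]
paddle [0.6301 0.0117 0.0729] [0.7, 0.7]
[array([0.6285, 0.0115, 0.075 ]), array([0.6299, 0.0124, 0.075 ])]
5.8167
```

View pics/w0.png

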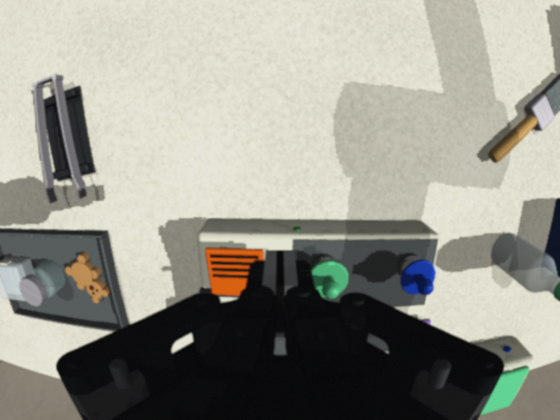

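```bash
python3 - <<'E'
from h import *
q=down(np.pi)
bot.move_pose([0.613,0.010,0.11],q); bot.wait(0.2)
f0=bot.read_ft_force()
hit=bot.move_linear([0.613,0.010,0.055],speed=0.03,until_force=9)
print(hit,np.round(bot.read_position(),4),np.round(np.array(bot.read_ft_force())-f0,1))
bot.wait(0.4); print(np.round(bot.read_position(),4),np.round(np.array(bot.read_ft_force())-f0,1))
im=bot.camera("scene"); cv2.imwrite("pics/press.png",cv2.resize(im[180:300,190:350],None,fx=4,fy=4)[:,:,::-1])
bot.move_linear([0.613,0.010,0.13],speed=0.1)
# look at the tongs from two places, gripper open
bot.set_gripper(1.0)
c=lambda b:(b[0]+b[2]/2,b[1]+b[3]/2)
for i,(x,y) in enumerate([(0.45,-0.20),(0.50,-0.26)]):
    bot.move_pose([x,y,0.20],q); bot.wait(0.3)
    P=pose(); np.savez(f"t{i}.npz",p=P[0],q=P[1]); im=bot.camera("wrist"); cv2.imwrite(f"pics/t{i}.png",im[:,:,::-1])
    for t in ["tongs","rest"]:
        r=bot.search_frame("wrist",t); print(i,t,[(np.round(k["bbox"]),round(k["confidence"],2)) for k in r[:1]])
print(bot.read_clock())
a=np.vstack([cv2.imread("pics/t0.png")[:, :],cv2.imread("pics/t1.png")]); 
cv2.imwrite("pics/tt.png",np.hstack([cv2.imread("pics/t0.png")[:,80:480],cv2.imread("pics/t1.png")[:,80:480]]))
E
```

```text
True [0.6122 0.01   0.0701] [-1.5 -0.2  4.6]
[0.6122 0.01   0.07  ] [-1.  -1.4  6.5]
0 tongs [(array([213., 133.,  74., 159.]), 0.95)]
0 rest [(array([213., 149.,  83., 112.]), 0.77)]
1 tongs [(array([277.,  83.,  71., 168.]), 0.82)]
1 rest [(array([270., 103.,  84., 116.]), 0.87)]
12.2167
```

View pics/tt.png

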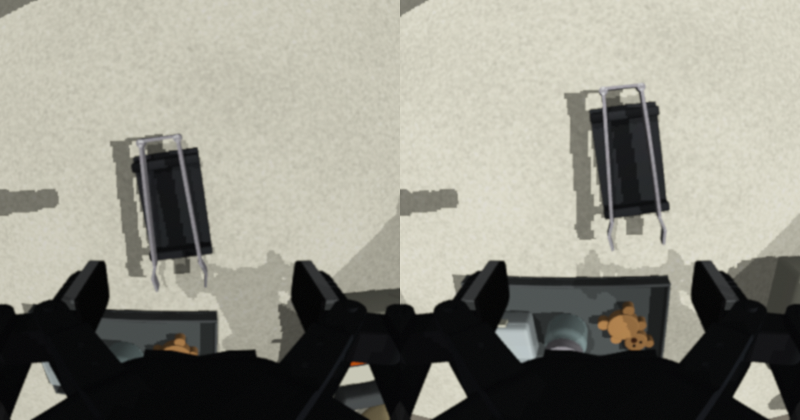

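View pics/press.png

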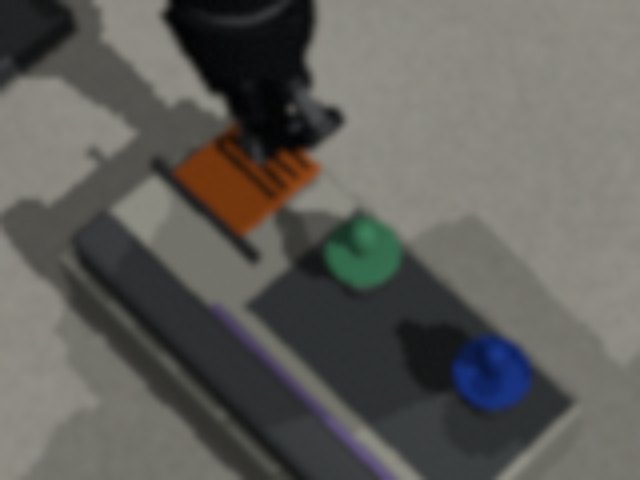

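```bash
python3 - <<'E'
from h import *
P=[(d["p"],d["q"]) for d in (np.load("t0.npz"),np.load("t1.npz"))]
pts={"bowL":[(218,137),(283,90)],"bowR":[(261,135),(324,85)],"tipL":[(236,287),(293,248)],"tipR":[(286,284),(344,242)]}
for n,a in pts.items():
    r=[ray("wrist",x,p) for x,p in zip(a,P)]; p,e=tri(r); print(n,p.round(4),e,[onz(q,0.036).round(4) for q in r])
# mint / blue / paddle by colour in w0,w1
W=[((0.5399,0.0605,0.24),down(np.pi)),((0.5994,0.0206,0.2403),down(np.pi))]
for n,(lo,hi) in {"mint":((60,80,60),(88,255,255)),"blue":((110,120,60),(128,255,255)),"paddle":((3,150,80),(15,255,255))}.items():
    rs=[]
    for i in range(2):
        h=cv2.cvtColor(cv2.imread(f"pics/w{i}.png"),cv2.COLOR_BGR2HSV); m=cv2.inRange(h,lo,hi); m[320:]=0
        k,l,s,c=cv2.connectedComponentsWithStats(m); j=np.argsort(-s[1:,4])[:2]+1; print(n,i,s[j].tolist(),c[j].round(1).tolist())
E
python3 - <<'E'
from h import *
a=cv2.imread("pics/t0.png")[120:300,190:310]; b=cv2.imread("pics/t1.png")[75:255,260:380]
c=cv2.imread("pics/w0.png")[215:325,290:450]; d=cv2.imread("pics/w1.png")[160:270,320:490]
t=np.hstack([cv2.resize(a,(360,540)),cv2.resize(b,(360,540))]); cv2.imwrite("pics/z1.png",t)
cv2.imwrite("pics/z2.png",np.vstack([cv2.resize(cv2.imread("pics/w0.png")[190:320,190:450],(560,280)),cv2.resize(cv2.imread("pics/w1.png")[140:270,230:490],(560,280))]))
E
```

```text
bowL [ 0.4001 -0.2574  0.0267] [2.7, 2.7] [array([ 0.3973, -0.2573,  0.036 ]), array([ 0.4031, -0.256 ,  0.036 ])]
bowR [ 0.3967 -0.2169  0.0278] [0.1, 0.1] [array([ 0.3961, -0.2165,  0.036 ]), array([ 0.3976, -0.2179,  0.036 ])]
tipL [ 0.5594 -0.246   0.0323] [1.3, 1.3] [array([ 0.556 , -0.2461,  0.036 ]), array([ 0.559 , -0.2454,  0.036 ])]
tipR [ 0.5548 -0.1919  0.0308] [0.2, 0.2] [array([ 0.5517, -0.1922,  0.036 ]), array([ 0.5529, -0.1929,  0.036 ])]
mint 0 [[311, 260, 38, 39, 1121], [554, 283, 6, 17, 68]] [[329.9, 278.3], [557.2, 291.3]]
mint 1 [[351, 202, 43, 42, 1403], [332, 175, 7, 3, 17]] [[371.6, 222.6], [335.2, 175.8]]
blue 0 [[401, 260, 34, 35, 926]] [[417.9, 277.4]]
blue 1 [[443, 205, 35, 38, 1003], [531, 315, 7, 5, 26]] [[459.4, 224.1], [533.7, 317.0]]
paddle 0 [[205, 248, 59, 48, 1758], [89, 286, 5, 4, 12]] [[229.6, 269.5], [91.2, 287.3]]
paddle 1 [[242, 191, 62, 57, 2984], [104, 250, 4, 5, 17]] [[272.4, 219.7], [105.4, 251.9]]
```

View pics/z2.png

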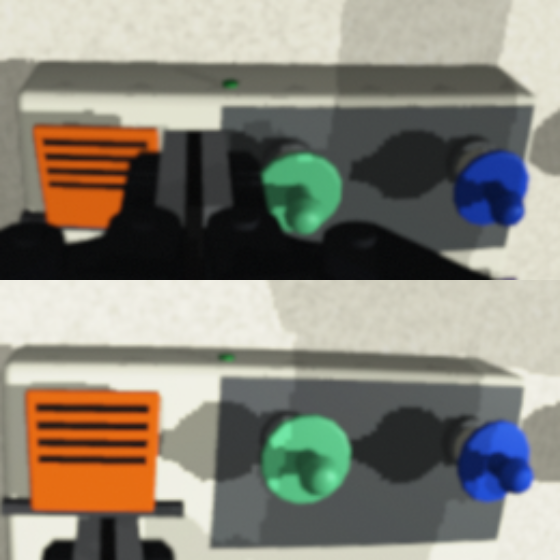

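View pics/z1.png

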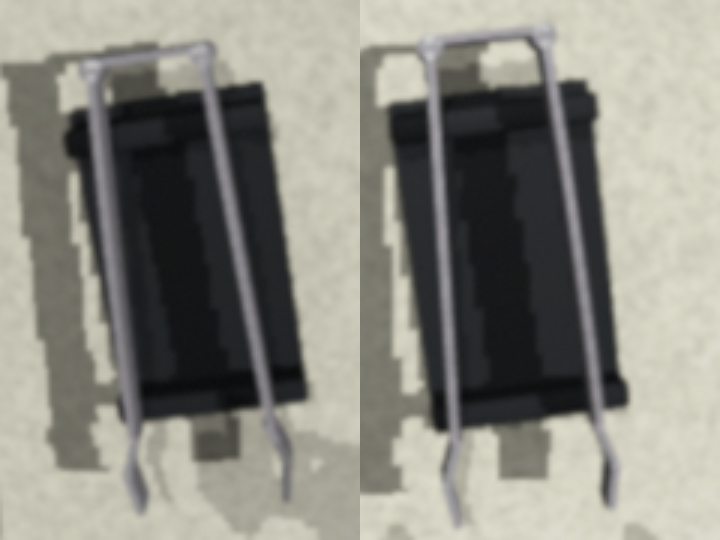

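The views agree: the tongs' middle line runs from about (0.3985,-0.237) to (0.5555,-0.219), which is a yaw of 0.112, and puts the grip at (0.473,-0.2286). The press picture and the 6.5 N reading suggest the paddle reached its stop. To be sure, I'll press it again firmly before taking the tongs.

```bash
python3 - <<'E'
from h import *
W=[(np.array((0.5399,0.0605,0.24)),down(np.pi)),(np.array((0.5994,0.0206,0.2403)),down(np.pi))]
for n,a in {"mint":[(330.2,279.1),(372.1,223.1)],"blue":[(417.9,276.8),(459.4,223)]}.items():
    r=[ray("wrist",x,p) for x,p in zip(a,W)]; p,e=tri(r); print(n,p.round(4),e,[onz(q,0.096).round(4) for q in r])
q=down(np.pi)
bot.set_gripper(0.0)
bot.move_pose([0.61,0.010,0.10],q)
f0=np.array(bot.read_ft_force())
hit=bot.move_linear([0.61,0.010,0.058],speed=0.05,until_force=22)
bot.wait(0.2); print(hit,np.round(bot.read_position(),4),np.round(bot.read_ft_force()-f0,1))
bot.wait(0.1)
bot.move_linear([0.61,0.010,0.12],speed=0.15)
bot.set_gripper(1.0)
y=0.112; q=down(np.pi+y)
bot.move_pose([0.473,-0.2286,0.10],q); bot.wait(0.1)
f0=np.array(bot.read_ft_force())
hit=bot.move_linear([0.473,-0.2286,0.007],speed=0.08,until_force=8)
print(hit,np.round(bot.read_position(),4),np.round(bot.read_ft_force()-f0,1))
if not hit:
    bot.set_gripper(0.482,20); print(bot.read_gripper_width(),bot.read_finger_force())
print(bot.read_clock())
im=bot.camera("wrist"); cv2.imwrite("pics/g.png",im[:,:,::-1])
E
```

```text
mint [0.6284 0.112  0.0891] [0.8, 0.8] [array([0.6252, 0.1114, 0.096 ]), array([0.6256, 0.1091, 0.096 ])]
blue [0.6265 0.2069 0.0969] [0.0, 0.0] [array([0.627 , 0.2074, 0.096 ]), array([0.6268, 0.2075, 0.096 ])]
True [0.6092 0.0095 0.0699] [-3.3 -0.5 12. ]
False [ 0.4734 -0.2289  0.0075] [0.9 0.4 0.1]
0.4812381510123158 6.201161965727806
19.35
```

View pics/g.png

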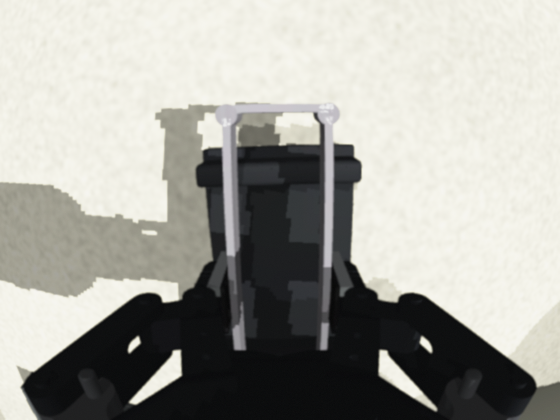

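The TCP bottomed at z=0.070 on both presses, so the paddle did reach its stop. In the wrist picture the tongs sit straight between the pads, with the bow centre at (278,107) and the arms symmetric about x≈280; the finger force is 6 N. Now I'll lift them and stand off in front of the mint.

```bash
python3 - <<'E'
from h import *
p=np.array(bot.read_position())
bot.move_linear([p[0],p[1],0.15],speed=0.1); bot.wait(0.3)
print("lift",bot.read_gripper_width(),bot.read_finger_force())
q=down(np.pi)
bot.move_pose([0.46,0.1085,0.15],q)
bot.move_linear([0.46,0.1085,0.061],speed=0.1); bot.wait(0.2)
print(np.round(bot.read_position(),4),bot.read_gripper_width(),bot.read_finger_force(),bot.read_clock())
a=bot.camera("scene");b=bot.camera("top");c=bot.camera("wrist")
cv2.imwrite("pics/s2.png",a[:,:,::-1]);cv2.imwrite("pics/t2.png",b[:,:,::-1]);cv2.imwrite("pics/w2.png",c[:,:,::-1])
f=lambda im:cv2.resize(im,(400,300),interpolation=cv2.INTER_CUBIC)
cv2.imwrite("pics/m2.png",np.vstack([np.hstack([f(a[190:310,220:380]),f(b[130:250,170:330])]),np.hstack([f(c),f(c)])])[:,:,::-1])
k=bot.calibration("top")
def pr(cam,X):
    k=bot.calibration(cam);v=np.array(k["mtx"])@(np.array(k["extrinsics"])@np.r_[X,1])[:3];return (v[:2]/v[2]).round(1)
for cam in("scene","top"): print(cam,"mint shield",pr(cam,[.6255,.1085,.095]),"tip end L/R",pr(cam,[.46+.083,.1085+.019,.09]),pr(cam,[.46+.083,.1085-.019,.09]))
h=cv2.cvtColor(b[:,:,::-1].copy(),cv2.COLOR_BGR2HSV);m=cv2.inRange(h,(60,80,50),(88,255,255));m[:,:180]=0
print("top mint",cv2.connectedComponentsWithStats(m)[2][1:].tolist())
h=cv2.cvtColor(a[:,:,::-1].copy(),cv2.COLOR_BGR2HSV);m=cv2.inRange(h,(60,80,50),(88,255,255));
print("scene mint",[s for s in cv2.connectedComponentsWithStats(m)[2][1:].tolist() if s[4]>40])
E
```

```text
lift 0.48169280832817835 4.631429761648178
[0.4605 0.1086 0.0616] 0.4808445957936234 4.634549617767334 23.8
scene mint shield [280.3 242.3] tip end L/R [312.2 225.3] [300.1 215.2]
top mint shield [250.4 173.2] tip end L/R [242.  207.5] [257.8 207.7]
top mint [[242, 165, 17, 17, 226]]
scene mint [[271, 234, 19, 18, 262], [380, 331, 14, 14, 163], [251, 387, 63, 33, 1082]]
```

View pics/m2.png

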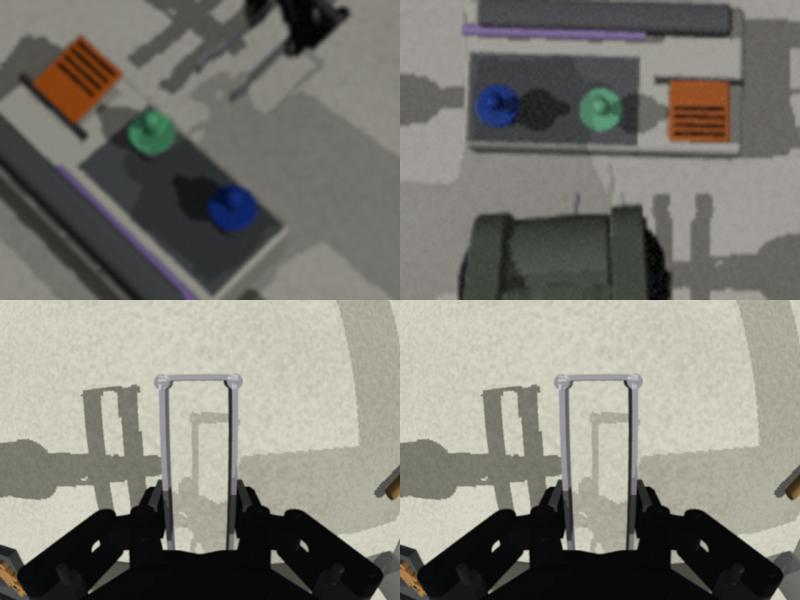

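```bash
python3 - <<'E'
import cv2,numpy as np
g=lambda n:cv2.cvtColor(cv2.imread(n),cv2.COLOR_BGR2GRAY)
b=g("pics/t2.png");print("top cols 236..262")
for r in range(196,216): print(r,*b[r,236:262])
a=g("pics/s2.png");print("scene cols 292..320")
for r in range(212,236): print(r,*a[r,292:320])
E
```

```text
top cols 236..262
196 135 134 135 136 135 133 132 132 134 132 133 142 151 152 153 152 152 140 136 153 154 152 152 152 154 154
197 135 135 137 137 133 131 131 135 134 132 133 135 144 151 150 150 149 138 135 149 150 150 151 153 153 150
198 135 136 133 135 131 132 134 135 134 133 131 131 136 148 152 152 149 141 135 150 152 150 150 152 150 150
199 135 135 133 134 132 133 134 136 135 130 129 131 132 150 152 151 150 150 137 146 153 152 152 151 151 150
200 134 134 133 134 135 132 134 135 135 130 130 131 133 141 149 151 152 150 138 139 153 153 152 148 148 150
201 134 136 134 135 133 131 134 131 133 129 133 133 132 133 148 150 151 148 135 136 150 154 154 150 153 151
202 134 135 132 131 134 130 127 132 134 130 132 134 134 132 138 150 152 151 135 134 149 153 153 153 152 154
203 132 133 134 131 131 128 130 130 132 128 132 130 131 130 132 147 149 143 133 134 151 154 153 152 149 156
204 133 133 131 132 131 131 129 131 130 128 131 132 134 133 132 142 148 138 130 133 153 156 152 150 150 154
205 134 133 130 130 130 133 128 130 129 132 134 133 134 133 131 137 145 137 131 135 152 157 155 153 154 155
20
[... 2997 characters left out ...]
10 113
230 130 130 130 132 129 125 120 119 116 112 110 109 111 113 112 112 110 109 109 100 88 89 101 107 109 109 110 112
231 132 131 131 132 133 131 130 130 126 121 114 110 109 111 110 109 109 108 110 107 101 102 108 110 110 110 110 109
232 134 133 133 133 133 132 132 132 133 129 123 114 109 109 111 110 109 111 112 111 109 108 109 110 110 110 108 107
233 136 136 136 134 134 133 133 132 131 131 130 120 112 111 111 110 111 112 113 113 112 110 109 109 110 109 108 107
234 136 136 136 134 133 134 133 131 131 132 131 122 113 111 112 112 111 112 113 112 111 110 111 109 110 108 107 108
235 136 136 135 133 133 133 132 131 132 133 132 123 113 110 111 110 110 110 110 112 110 110 111 110 109 108 108 107
```

The top image rows show the tips at columns 240.9 and 258.6, so their middle at 249.8 matches the mint at 250.5, and the scene view agrees on height. I'll advance, close and lift.

```bash
python3 - <<'E'
from h import *
f0=np.array(bot.read_ft_force())
hit=bot.move_linear([0.5585,0.1085,0.061],speed=0.05,until_force=6)
print(hit,np.round(bot.read_position(),4),np.round(bot.read_ft_force()-f0,1))
if not hit:
    bot.set_gripper(0.0,24); bot.wait(0.2)
    print("closed",bot.read_gripper_width(),bot.read_finger_force(),np.round(bot.read_ft_force()-f0,1),bot.read_clock())
    if 0.28<bot.read_gripper_width()<0.42:
        bot.move_linear([0.5585,0.1085,0.141],speed=0.05); bot.wait(0.5)
print(np.round(bot.read_position(),4),bot.read_gripper_width(),bot.read_finger_force(),bot.read_clock())
a=bot.camera("scene");b=bot.camera("top")
f=lambda im:cv2.resize(im,(400,300),interpolation=cv2.INTER_CUBIC)
cv2.imwrite("pics/m3.png",np.hstack([f(a[180:300,220:380]),f(b[110:230,170:330])])[:,:,::-1])
E
```

```text
False [0.5583 0.1085 0.061 ] [-0.2 -1.2 -1.1]
closed 0.3567206963636789 24.475867934525013 [-0.5  0.7 -0.3] 26.5
[0.5585 0.1085 0.141 ] 0.35839006330900447 24.459867716068402 28.75
```

View pics/m3.png

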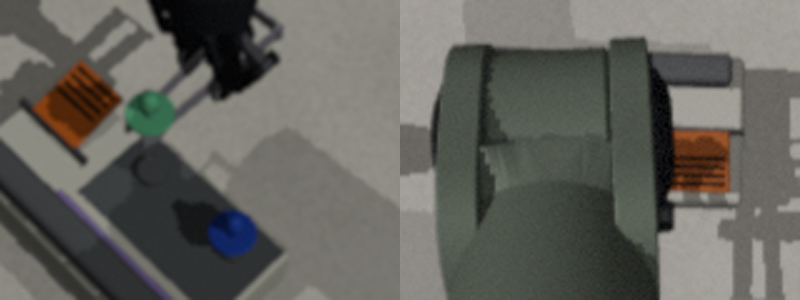

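The scene view shows the mint at crop (150,112), held between the tips above its empty stand, which is at (152,168). The blue pacifier hasn't moved and the paddle is up.

```bash
python3 -c "
from cell import bot
print(bot.close_job(),bot.read_clock())"
```

```text
the job is handed in; nothing more can be done
the job is handed in; nothing more can be done
```

I pressed the paddle to its stop, took the tongs from their rest, lifted the mint pacifier about 8 cm with them, and handed the job in still holding it; no verdict was returned.

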